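# Refit the battery cover of the test fixture

### The job

Draw the yellow battery cover out from under the instrument shelf, lay it flat on the blue mat and let go of it. Then take it again, hook its front lip into the slot at the near end of the open battery bay on the test fixture, and with the lip hooked pivot the cover down until the red catch snaps over its tail and it sits flush. Do not disturb the mouse, the screwdriver and the other loose parts on the bench.

Things in the scene. Friction and masses are not known exactly. Their poses are not given: they have to be found in the camera images.
- cover: Yellow plastic battery cover, 140 g, starts right side up on the bench. Origin: centre of its underside; x runs from lip to tail, z out of its top. Shell 150 (x -75..75) by 52 (y) by 16 high, hollow below, walls 4 to 6. Grey lip tongue x -93..-75, 36 wide, z 0..4. Grey tail ledge x 75..83, 30 wide, z 4..8. Black finger grip on top (see point grip). Its sides can be gripped, 52 wide
- lip (a point): Tip of the cover's tongue, at cover (-93, 0, 2) mm; it starts about 100 mm out in front of the shelf
- grip (a point): Centre of the cover's black finger grip, a block 14 (x) by 40 (y) by 22 high (cover z 16..38), at cover (35, 0, 27) mm; cover's axes. At the start it is 15 to 30 mm behind the shelf board's front edge, below the board
- tail (a point): End of the cover's tail ledge, its top face, at cover (83, 0, 8) mm
- riser: Fixed aluminium instrument shelf with a bench meter on it. Origin on the bench under its centre; open front faces its +y. Board 270 (x) by 160 (y), front edge at y 80, underside at z 52; legs 12 thick at its two x ends; meter on top to z 136, its controls reach y 81. The cover starts with its x axis roughly along the shelf's -y (lip towards +y)
- mat: Fixed blue bench mat 250 (x) by 220 (y), 2 thick; origin: centre of its underside
- fixture: Fixed test fixture, teal with black deck, 300 (x) by 260 (y), deck top at z 64; origin: centre of its underside; near end is -x. Press, tube handle and toggle clamp stand on the deck at y > 35, up to z 165. The deck around the bay is clear from y -130 to 20 but for a 12 high white strip at x 95..145, y -115..-99, and the red catch
- bay (a point): Where the cover's origin lies when home, with the same axes as the cover and fixture; at fixture (0, -55, 48) mm. Seen from it: bay opening x -77..77, 57 wide; seat rails, top at z 0, for the cover's skirts from x -60 to 77 at |y| > 21; 18 free below between them and ahead of them; a notch 36 wide at the tail on to x 86. The home cover's top is flush with the deck, z 16
- slot (a point): Mouth of the slot for the lip, in the near (-x) wall of the bay, at bay (-77, 0, 3.5) mm. It runs 23 deep to -x under an aluminium ledge (underside at bay z 7, top at bay z 16), full bay width, no floor until bay z -18. With the cover tilted 25 deg, tail up, the tongue slides in along its own length
- catch (a joint): Red sprung catch at the tail end of the bay, slides to fixture +x: 0 = forward (closed), 0.009 m = fully back; spring 2.4 N at 0, 6 N at the end. Its sloped nose (tip at bay x 78, from bay z 9 up to 25, 30 wide) is driven back by the cover's tail coming down (7 to 12 N of push at the finger grip) and snaps over the tail ledge when the cover is home
- mouse: Black computer mouse, 105 by 60 by 30, loose, on the near side of the mat; origin: centre of its underside
- driver: Screwdriver 190 long, loose, lying beyond the mat; leave it alone
- module: Black electronic module with grey connector, 115 by 70 by 30, loose, beyond the mat or left of the fixture; origin: centre of its underside
- block: White connector block 60 by 80 by 40 with a green and an orange socket, loose, in the other of these two places; origin: centre of its underside

How it is judged (in metres and radians):
On the way, in this order (a step that is already met when the one before it is completed fails the run):
1. the cover lies flat on the blue mat, let go (x of cover in the frame of mat between -0.125 and 0.125 m and y of cover in the frame of mat between -0.11 and 0.11 m and height (world z) of cover below 0.008 m and angle between cover's own z axis and vertical below 0.06 rad and contact force between cover and the fingers below 0.2 N and linear speed of cover below 0.02 m/s), for 0.2 s.
2. the lip is in the slot with the tail still raised (x of lip in the frame of slot between -0.024 and -0.003 m and y of lip in the frame of slot between -0.015 and 0.015 m and z of lip in the frame of slot between -0.022 and 0.003 m and angle between cover's own z axis and vertical above 0.12 rad), for 0.1 s.
At the end, for the whole second after the job is handed in: The cover is home in the bay: its origin within 6 mm of the bay point seen from above, turned no more than 0.08 rad, level within 2 deg, its lip under the ledge, its tail no more than 2.5 mm above its seat, with the catch sprung forward over it (within 2 mm of closed), at rest (horizontal distance between cover and bay below 0.006 m and angle between the x axis of cover and the x axis of bay, either way round below 0.08 rad and angle between cover's own z axis and vertical below 0.035 rad and z of tail in the frame of bay below 0.0105 m and z of lip in the frame of bay below 0.0055 m and x of lip in the frame of slot below -0.008 m and value of joint catch below 0.002 m and linear speed of cover below 0.02 m/s); the robot touches nothing.
It fails at once if a loose thing beside the job is shifted by more than 25 mm (distance of any of mouse, driver, module, block from where it was at the start of the episode above 0.025 m).
It also fails if it takes over 58 s, if anything falls off the work surface, if the arm or the gripper's body presses on something with over 40 N, if the wrist force passes 120 N, or if a joint passes its speed limit or range.

### The arm

A 6-joint arm with a two-finger parallel gripper is mounted at the origin on the work surface. World frame = base frame: x ahead of the robot, y to its left, z up, the work surface at z = 0. Lengths are in mm, angles in rad, forces in N, time in s.
With the tool pointing down it reaches from about 275 to 750 mm from the base axis. Payload 10.2 kg.
Tool frame: the origin (TCP) lies at the very end of the fingers, on their centre line; the grasp point (between the pads) lies 19 mm behind it; z points along the fingers, y is the direction in which the jaws open and shut (so a half turn about z gives the same grasp; the last joint's range is limited). The gripper opens to 85 mm and grips with 20 to 120 N. Pads are 22 mm wide; open, the fingers measure 114 mm over their backs; the gripper's body (76 mm by 85 mm) begins 54 mm behind the grasp point. The pads swing forward as they close: fully open they stand 13 mm farther back than shut.
Start: joints at [-1.447, 0.313, 1.498, -0, 1.331, -0.223], TCP at [178.43, -493.755, 231.294] pointing down, gripper open.
Joint ranges: [-2.94, 2.94], [-0.97, 2.17], [0.19, 2.56], [-1.23, 4.37], [0.02, 3.11], [-2.88, 2.88]. Speed limits (rad/s): [2.39, 2.39, 3.01, 3.14, 3.14, 3.14].

### API

Orientations are given as a unit quaternion [w, x, y, z].
In Python, from rig import ctrl, eyes, order gives the robot as it stands.
- The arm moves only by the tool move_arm, never from a script. Its argument "deltas" is a list of rows, each a list of 6 numbers: the shift along the tool's x, y, z in cm, then the turn, a rotation vector about the tool's x, y, z in degrees. A call has exactly 10 rows; each row shifts and turns the commanded pose from where the row before left it, along the tool's axes as they then stand; what a row does not reach is not made up. A row lasts 1/10 s, in which the tool goes at most 50 mm and 8.59 degrees, less where a joint would pass 70% of its speed; a pose out of reach is approached as far as the arm can. A call is refused whole if a number of a shift passes 5 or a number of a turn 8.59, either way. A call with a gripper value outside its range is refused whole. "grip" is the finger opening in cm, from 0 to 8.54, set as the call begins (left out, the last holds). The fingers move at their own pace and stop on an object; "newtons" is the grip in N (left out, the last holds). Time passes only in rows, so rows that do not move let the fingers close, or fill a call up. It gives the time, the measured TCP pose, the force and the opening at its end, in the units of the state.
- ctrl.sense(): the state, without advancing time (a new reading comes with each control period).
- eyes.capture(name): name is "scene" or "top" or "wrist"; returns the picture (420x560x3 uint8, blue, green, red); there is no depth.
- eyes.camera_params(name): a dict with "K" (3x3 intrinsics, pixels), "camera_from_world" (4x4, takes a point from world to camera coordinates). Camera axes: x right, y down, z forward; pixel columns grow to the right and rows downward; lengths in mm; the calibration is good to about 2 mm. A picture is of the moment at which its call begins: read the wrist's pose just before it. camera_params takes no time and is no camera call; for the wrist camera it gives the pose at the moment of the call.
- order.finish_job(): hands the job in, once; it reports no verdict.
The state is a dict: "time_s": time; "joints": joint angles; "dq": joint speeds; "tau": joint torques, N m; "eef_pos": TCP position; "ee_rot": TCP orientation; "force": force on the tool from outside, world axes, zero at the start; "wrist_torque": the same for the moment, N m; "grip_width": opening from 0.0 (shut) to 1.0 (fully open).
Only numpy, scipy, OpenCV 4.12 (cv2) and the standard library are available. Lean on these libraries where they do the work, as an engineer would, in place of code of your own. Each camera call takes 0.05 s, during which the arm holds its last target.

## Working session

There is one attempt and no reset: what is moved stays moved. The work goes in short steps, Python scripts to look and compute and a tool call to move; the robot and the scene stay as the last step left them, time stands still between calls to the robot, and variables do not carry over. Pictures are saved under pics/ and viewed, and the job is handed in when it is done.

Besides the shell and the picture viewer there is one more tool, called after "Emit:" by a JSON object that holds its "api" and its "payload". move_arm: Moves the arm, as the interface text tells. Its arguments: {"type":"object","properties":{"deltas":{"type":"array"},"grip":{"type":"number"},"newtons":{"type":"number"}},"required":["deltas"]}

```bash
ls; mkdir -p pics; python3 - <<'E'
from rig import ctrl, eyes, order
import cv2
print(ctrl.sense())
for n in ("scene","top","wrist"):
    p=eyes.camera_params(n); print(n,p["K"],p["camera_from_world"])
    cv2.imwrite(f"pics/{n}0.png",eyes.capture(n))
E
```

```text
pics
{'time_s': 0.0, 'joints': array([-1.44740166e+00,  3.13480839e-01,  1.49846460e+00, -1.34126577e-05,
        1.33100623e+00, -2.23383209e-01]), 'dq': array([-0.00133895,  0.00041791, -0.00043993,  0.00064985, -0.00047196,
        0.0003048 ]), 'tau': array([ 6.43055341e-05, -4.12267256e+01, -2.59741348e+01, -1.96564483e-04,
        4.21210541e-03,  1.48708182e-05]), 'eef_pos': array([ 178.39107478, -493.47691818,  230.70894387]), 'ee_rot': array([-6.78982596e-04,  9.85005257e-01,  1.72522990e-01,  2.74520384e-05]), 'force': array([-0.35633402, -0.06209384,  0.10063305]), 'wrist_torque': array([-0.0369134 ,  0.00029456,  0.01699191]), 'grip_width': 1.000851256161465}
scene [[412.36138286   0.         271.96106716]
 [  0.         412.36138286 208.10239892]
 [  0.           0.           1.        ]] [[-5.54396944e-01  8.32229138e-01  6.22014870e-03  3.33307631e+02]
 [ 6.40475794e-01  4.31407435e-01 -6.35356893e-01 -3.08548576e+02]
 [-5.31445938e-01 -3.48256065e-01 -7.72193582e-01  1.61861586e+03]
 [ 0.00000000e+00  0.00000000e+00  0.00000000e+00  1.00000000e+00]]
top [[389.15244941   0.         275.30548887]
 [  0.         389.15244941 211.4967794 ]
 [  0.           0.           1.        ]] [[-2.16482423e-02 -9.99610796e-01 -1.75957361e-02 -1.44803087e+00]
 [-9.98053670e-01  2.26373535e-02 -5.81069935e-02  5.53738776e+02]
 [ 5.84826989e-02  1.63035747e-02 -9.98155282e-01  1.24239168e+03]
 [ 0.00000000e+00  0.00000000e+00  0.00000000e+00  1.00000000e+00]]
wrist [[361.68724265   0.         275.95328576]
 [  0.         361.68724265 205.46574875]
 [  0.           0.           1.        ]] [[ 3.40289914e-01 -9.40318940e-01 -1.75088103e-03 -5.23185530e+02]
 [-9.07035749e-01 -3.28735021e-01  2.63095868e-01 -3.47132935e+01]
 [-2.47969603e-01 -8.79407586e-02 -9.64768106e-01  3.78481324e+02]
 [ 0.00000000e+00  0.00000000e+00  0.00000000e+00  1.00000000e+00]]
```

View pics/scene0.png

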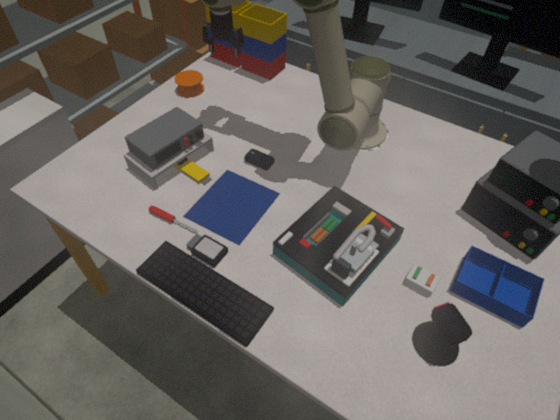

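View pics/top0.png

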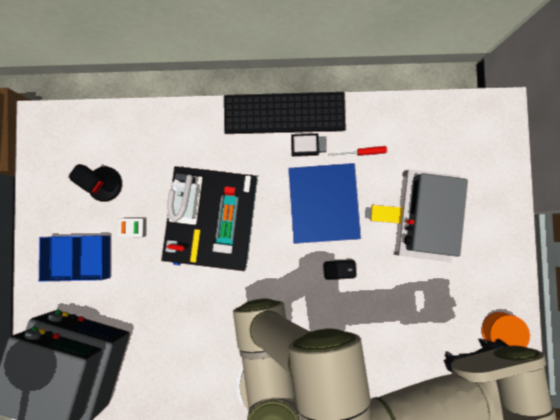

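View pics/wrist0.png

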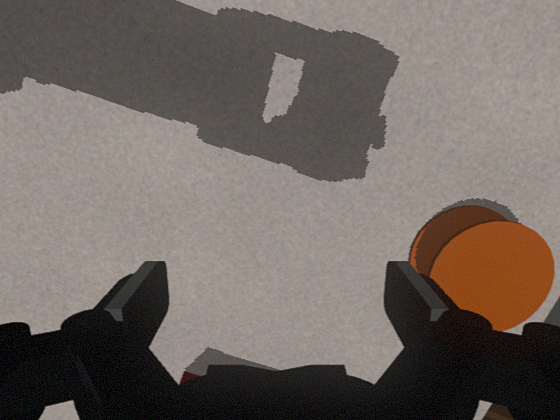

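The top view shows the shelf on the right (437,213), the yellow cover sticking out at (384,213), the mat at (324,203) and the fixture at (210,218). The bay is at (227,218) and the catch is at its top end, so fixture +x points roughly along world +x. Next I'll zoom in and measure.

```bash
cat > h.py <<'E'
import numpy as np, cv2
from scipy.spatial.transform import Rotation as R
def ray(P,uv):
    K=np.array(P["K"]);T=np.array(P["camera_from_world"])
    d=T[:3,:3].T@np.linalg.solve(K,[uv[0],uv[1],1.]); c=-T[:3,:3].T@T[:3,3]
    return c,d
def onz(P,uv,z):
    c,d=ray(P,uv); return c+d*(z-c[2])/d[2]
def proj(P,X):
    T=np.array(P["camera_from_world"]);p=np.array(P["K"])@(T[:3,:3]@np.array(X)+T[:3,3]);return p[:2]/p[2]
def q2R(q): return R.from_quat([q[1],q[2],q[3],q[0]])
def frame(az,pitch=0):
    """tool down with tool x at azimuth az (deg); pitch deg about tool y"""
    a=np.radians(az); x=np.array([np.cos(a),np.sin(a),0]); z=np.array([0,0,-1.]); y=np.cross(z,x)
    return R.from_matrix(np.c_[x,y,z])*R.from_euler('y',pitch,degrees=True)
def delta(pos,rot,tp,trot):
    """shift in current tool axes (cm) and rotvec (deg)"""
    return rot.inv().apply(np.array(tp)-pos)/10, np.degrees((rot.inv()*trot).as_rotvec())
E
python3 - <<'E'
import cv2,numpy as np,json
from h import *
from rig import eyes
P=eyes.camera_params("top"); im=cv2.imread("pics/top0.png"); hsv=cv2.cvtColor(im,cv2.COLOR_BGR2HSV)
def rect(m,z,name,roi):
    mm=np.zeros_like(m);x0,y0,x1,y1=roi;mm[y0:y1,x0:x1]=m[y0:y1,x0:x1]
    cs,_=cv2.findContours(mm,cv2.RETR_EXTERNAL,cv2.CHAIN_APPROX_NONE);c=max(cs,key=cv2.contourArea)
    b=cv2.boxPoints(cv2.minAreaRect(c)); W=np.array([onz(P,p,z)[:2] for p in b])
    print(name,b.round(1).tolist(),W.round(1).tolist(),"ctr",W.mean(0).round(1),"sides",np.linalg.norm(np.roll(W,-1,0)-W,axis=1).round(1), "az", [round(float(np.degrees(np.arctan2(*(W[(i+1)%4]-W[i])[::-1]))),1) for i in range(2)])
rect(cv2.inRange(hsv,(105,100,60),(125,255,255)),2,"mat",(270,150,375,255))
rect(cv2.inRange(hsv,(20,120,100),(35,255,255)),16,"cover",(360,190,410,240))
rect(cv2.inRange(hsv,(0,0,0),(180,255,60)),64,"fixture",(150,150,262,285))
cv2.imwrite("pics/z1.png",cv2.resize(im[155:285,150:265],None,fx=4.6,fy=4.6,interpolation=cv2.INTER_CUBIC))
cv2.imwrite("pics/z2.png",cv2.resize(im[160:280,355:475],None,fx=4.8,fy=4.8,interpolation=cv2.INTER_CUBIC))
E
```

```text
mat [[288.3999938964844, 167.89999389648438], [354.3999938964844, 163.10000610351562], [359.8999938964844, 238.0], [293.8999938964844, 242.8000030517578]] [[697.0, -59.6], [707.6, -276.5], [462.1, -286.0], [451.0, -71.6]] ctr [ 579.4 -173.4] sides [217.1 245.7 214.7 246.2] az [-87.2, -177.8]
cover [[369.8999938964844, 220.39999389648438], [371.29998779296875, 204.1999969482422], [402.70001220703125, 207.10000610351562], [401.20001220703125, 223.3000030517578]] [[517.9, -317.2], [570.1, -323.8], [558.6, -424.0], [506.5, -417.1]] ctr [ 538.2 -370.5] sides [ 52.6 100.8  52.5 100.6] az [-7.2, -96.6]
fixture [[161.89999389648438, 260.0], [173.60000610351562, 165.8000030517578], [256.20001220703125, 176.1999969482422], [244.5, 270.29998779296875]] [[408.0, 340.8], [701.9, 302.2], [662.9, 42.8], [371.1, 84.7]] ctr [536.  192.6] sides [296.4 262.4 294.8 258.8] az [-7.5, -98.6]
```

View pics/z1.png

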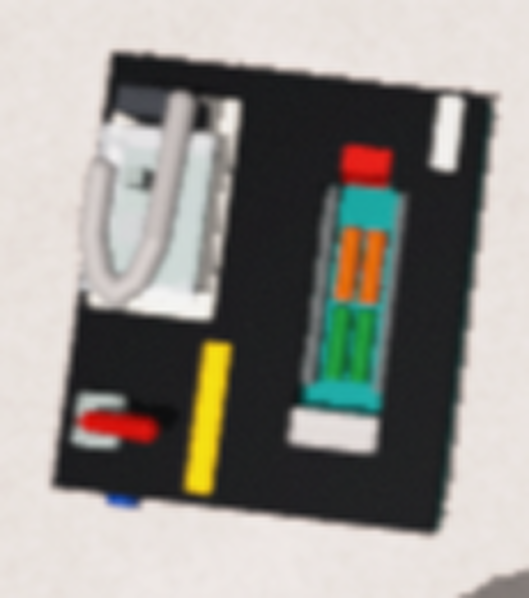

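View pics/z2.png

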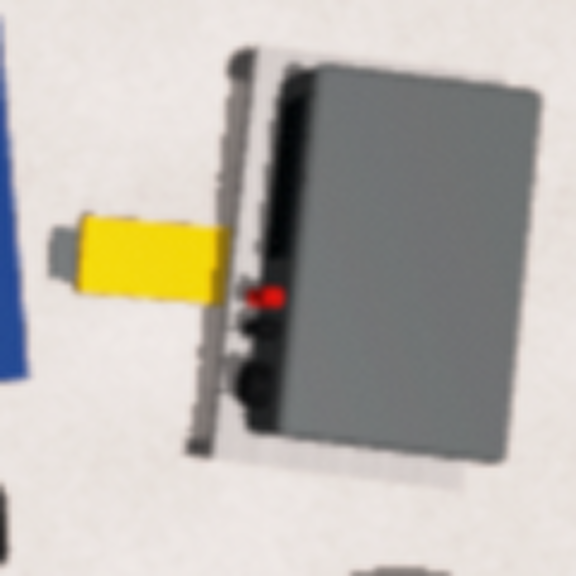

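```bash
cat >> h.py <<'E'
def rep(tp,trot,n=10,pos=None,rot=None):
    """one row repeated n times that leads from the present (or given) pose to the target"""
    from rig import ctrl
    s=ctrl.sense()
    if pos is None: pos=s["eef_pos"]
    if rot is None: rot=q2R(s["ee_rot"])
    pt,w=delta(pos,rot,tp,trot); r=R.from_rotvec(np.radians(w/n))
    S=np.zeros((3,3)); M=R.identity()
    for _ in range(n): S+=M.as_matrix(); M=M*r
    p=np.linalg.solve(S,pt)
    mid=np.array(pos); M=rot
    for _ in range(n//2): mid=mid+10*M.apply(p); M=M*r
    print("n",n,"row",p.round(3).tolist(),(w/n).round(3).tolist(),"mid",mid.round(0)); return p,w/n
def state():
    from rig import ctrl
    s=ctrl.sense(); M=q2R(s["ee_rot"]).as_matrix()
    print("t",round(s["time_s"],2),"pos",s["eef_pos"].round(1),"az",round(float(np.degrees(np.arctan2(M[1,0],M[0,0]))),2),"ztool",M[:,2].round(4),"q",np.round(s["joints"],2),"F",s["force"].round(1),"w",round(s["grip_width"]*85.4,1))
E
python3 - <<'E'
from h import *
state(); rep([541,-345,150],frame(83.3))
E
```

```text
t 0.15 pos [ 178.4 -493.6  230.9] az 19.87 ztool [-1.e-04  9.e-04 -1.e+00] q [-1.45  0.31  1.5  -0.    1.33 -0.22] F [-0.8  0.1 -0.2] w 85.7
n 10 row [3.702, 1.817, 0.809] [-0.004, -0.004, -6.343] mid [ 381. -471.  190.]
```

Emit:
{"api": "move_arm", "payload": {"deltas": [[3.7, 1.82, 0.3, 0, 0, -6.35], [3.7, 1.82, 0.3, 0, 0, -6.35], [3.7, 1.82, 0.3, 0, 0, -6.35], [3.7, 1.82, 0.3, 0, 0, -6.35], [3.7, 1.82, 0.3, 0, 0, -6.35], [3.7, 1.82, 0.3, 0, 0, -6.35], [3.7, 1.82, 0.3, 0, 0, -6.35], [3.7, 1.82, 0.3, 0, 0, -6.35], [3.7, 1.82, 0.3, 0, 0, -6.35], [3.7, 1.82, 0.3, 0, 0, -6.35]], "grip": 8.54, "newtons": 40}}

```text
time_s: 1.15
eef_pos: [542.1, -344.2, 200.5]
ee_rot: [-0.0, 0.745, 0.667, -0.0]
force: [0.3, 0.4, -0.6]
grip_width: 1.002
```

```bash
python3 - <<'E'
from h import *
from rig import eyes
import pickle
state(); P=eyes.camera_params("wrist"); im=eyes.capture("wrist"); cv2.imwrite("pics/w1.png",im); pickle.dump(P,open("w1.pkl","wb"))
hsv=cv2.cvtColor(im,cv2.COLOR_BGR2HSV); m=cv2.inRange(hsv,(20,120,100),(35,255,255))
cs,_=cv2.findContours(m,cv2.RETR_EXTERNAL,cv2.CHAIN_APPROX_NONE);c=max(cs,key=cv2.contourArea)
print(cv2.approxPolyDP(c,5,True).reshape(-1,2).tolist())
for p in cv2.approxPolyDP(c,5,True).reshape(-1,2): print(p,onz(P,p,16).round(1))
E
```

```text
t 1.15 pos [ 542.1 -344.2  200.5] az 83.63 ztool [-6.e-04  5.e-04 -1.e+00] q [-0.75  0.6   1.15 -0.    1.4  -0.64] F [ 0.3  0.4 -0.6] w 85.6
[[249, 158], [250, 263], [301, 265], [304, 160]]
[249 158] [ 519.5 -318.5   16. ]
[250 263] [ 507.1 -420.7   16. ]
[301 265] [ 556.6 -428.4   16. ]
[304 160] [ 568.8 -325.8   16. ]
```

View pics/w1.png

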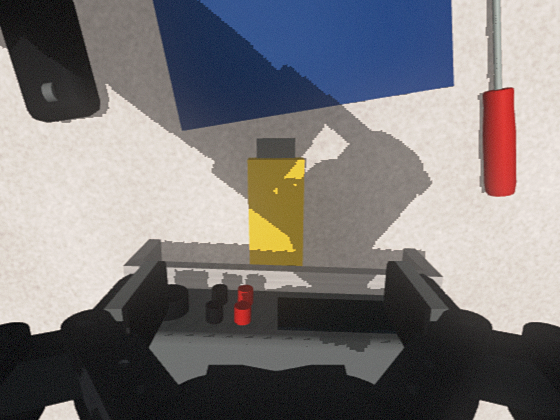

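The wrist view shows the cover's front corners at (249,158) and (304,160). Its axis azimuth is −96.85° and the front edge centre is (544,−321.5), which agrees with the top camera. Next I'll descend to cover x = −45.

```bash
python3 - <<'E'
from h import *
rep([540.4,-351.3,3],frame(83.15))
E
```

```text
n 10 row [-0.133, -0.035, 1.971] [-0.001, -0.018, 0.108] mid [ 543. -345.  102.]
```

Emit:
{"api": "move_arm", "payload": {"deltas": [[-0.07, -0.01, 1.97, 0, 0, 0.1], [-0.07, -0.01, 1.97, 0, 0, 0.1], [-0.07, -0.01, 1.97, 0, 0, 0.1], [-0.07, -0.01, 1.97, 0, 0, 0.1], [-0.07, -0.01, 1.97, 0, 0, 0.1], [-0.07, -0.01, 1.97, 0, 0, 0], [-0.07, -0.01, 1.97, 0, 0, 0], [-0.07, -0.01, 1.97, 0, 0, 0], [-0.07, -0.01, 1.97, 0, 0, 0], [-0.07, -0.01, 1.97, 0, 0, 0]]}}

```text
time_s: 2.2
eef_pos: [538.9, -352.3, 3.2]
ee_rot: [-0.0, 0.75, 0.662, -0.0]
force: [0.6, -0.5, 0.3]
grip_width: 1.0
```

Emit:
{"api": "move_arm", "payload": {"deltas": [[0, 0, 0, 0, 0, 0], [0, 0, 0, 0, 0, 0], [0, 0, 0, 0, 0, 0], [0, 0, 0, 0, 0, 0], [0, 0, 0, 0, 0, 0], [0, 0, 0, 0, 0, 0], [0, 0, 0, 0, 0, 0], [0, 0, 0, 0, 0, 0], [0, 0, 0, 0, 0, 0], [0, 0, 0, 0, 0, 0]], "grip": 4.5, "newtons": 40}}

```text
time_s: 3.2
eef_pos: [539.7, -352.7, 5.7]
ee_rot: [0.001, 0.75, 0.662, 0.0]
force: [0.8, 0.5, 6.9]
grip_width: 0.596
```

```bash
python3 - <<'E'
from h import *
from rig import eyes
state(); im=eyes.capture("wrist"); cv2.imwrite("pics/w2.png",im)
E
```

```text
t 3.2 pos [ 539.7 -352.7    5.7] az 82.88 ztool [ 0.0016 -0.0016 -1.    ] q [-0.76  0.81  1.32 -0.    1.01 -0.64] F [0.8 0.5 6.9] w 50.9
```

View pics/w2.png

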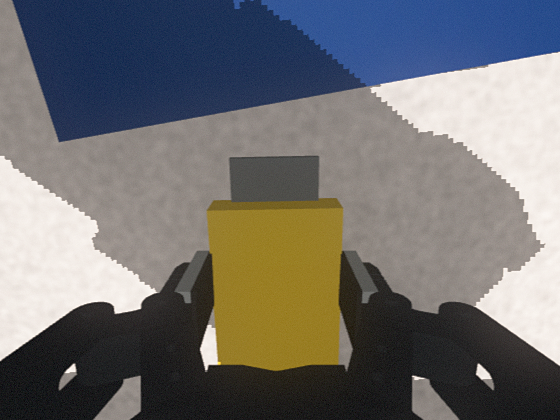

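The cover is held at 51 mm opening, with the fingertips just touching the bench. Now I'll lift it slightly and draw it straight out.

Emit:
{"api": "move_arm", "payload": {"deltas": [[0, 0, -0.4, 0, 0, 0], [0, 0, -0.4, 0, 0, 0], [1.3, 0, 0, 0, 0, 0], [1.6, 0, 0, 0, 0, 0], [1.6, 0, 0, 0, 0, 0], [1.6, 0, 0, 0, 0, 0], [1.6, 0, 0, 0, 0, 0], [1.6, 0, 0, 0, 0, 0], [1.6, 0, 0, 0, 0, 0], [1.6, 0, 0, 0, 0, 0]], "newtons": 60}}

```text
time_s: 4.25
eef_pos: [554.8, -226.8, 12.3]
ee_rot: [0.0, 0.75, 0.662, 0.0]
force: [-0.8, -0.2, -1.7]
grip_width: 0.585
```

```bash
python3 - <<'E'
from h import *
from rig import eyes
state(); cv2.imwrite("pics/t3.png",cv2.resize(eyes.capture("top")[140:300,220:460],None,fx=3,fy=3)); cv2.imwrite("pics/w3.png",eyes.capture("wrist"))
p,w=rep([546,-167,42],frame(172),n=15)
E
```

```text
t 4.25 pos [ 554.8 -226.8   12.3] az 82.87 ztool [ 0. -0. -1.] q [-0.58  0.72  1.48  0.    0.95 -0.46] F [-0.8 -0.2 -1.7] w 49.9
n 15 row [0.396, 0.192, -0.198] [-0.0, -0.003, -5.934] mid [ 563. -197.   26.]
```

View pics/t3.png

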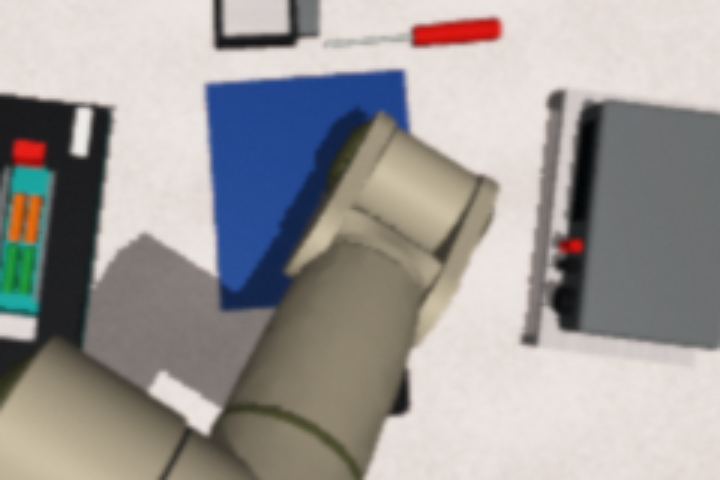

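View pics/w3.png

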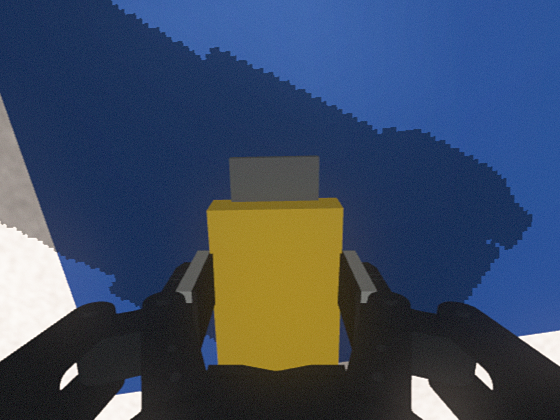

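```bash
python3 - <<'E'
from h import *
rep([546,-167,42],frame(172),n=12)
E
```

```text
n 12 row [0.498, 0.234, -0.248] [-0.0, -0.004, -7.418] mid [ 563. -195.   27.]
```

Emit:
{"api": "move_arm", "payload": {"deltas": [[0.5, 0.23, -0.25, 0, 0, -7.42], [0.5, 0.23, -0.25, 0, 0, -7.42], [0.5, 0.23, -0.25, 0, 0, -7.42], [0.5, 0.23, -0.25, 0, 0, -7.42], [0.5, 0.23, -0.25, 0, 0, -7.42], [0.5, 0.23, -0.25, 0, 0, -7.42], [0.5, 0.23, -0.25, 0, 0, -7.42], [0.5, 0.23, -0.25, 0, 0, -7.42], [0.5, 0.23, -0.25, 0, 0, -7.42], [0.5, 0.23, -0.25, 0, 0, -7.42]]}}

```text
time_s: 5.35
eef_pos: [553.2, -177.1, 37.4]
ee_rot: [0.0, 0.196, 0.981, -0.0]
force: [0.2, 0.5, -1.2]
grip_width: 0.586
```

Emit:
{"api": "move_arm", "payload": {"deltas": [[0.5, 0.23, -0.25, 0, 0, -7.42], [0.5, 0.23, -0.25, 0, 0, -7.42], [0, 0, 0.5, 0, 0, 0], [0, 0, 0.5, 0, 0, 0], [0, 0, 0.5, 0, 0, 0], [0, 0, 0.5, 0, 0, 0], [0, 0, 0.3, 0, 0, 0], [0, 0, 0.2, 0, 0, 0], [0, 0, 0, 0, 0, 0], [0, 0, 0, 0, 0, 0]]}}

```text
time_s: 6.35
eef_pos: [545.5, -169.4, 17.4]
ee_rot: [0.0, 0.071, 0.998, -0.0]
force: [0.5, -0.5, -1.7]
grip_width: 0.586
```

```bash
python3 - <<'E'
from h import *
from rig import eyes
state(); cv2.imwrite("pics/w4.png",eyes.capture("wrist"))
E
```

```text
t 6.35 pos [ 545.5 -169.4   17.4] az 171.9 ztool [ 2.e-04 -1.e-04 -1.e+00] q [-0.51  0.66  1.57 -0.    0.91 -1.94] F [ 0.5 -0.5 -1.7] w 50.0
```

View pics/w4.png

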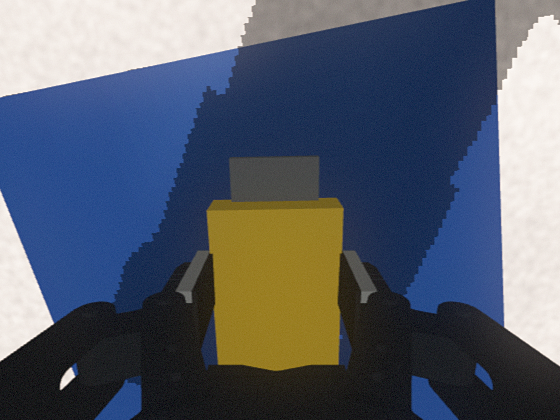

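Emit:
{"api": "move_arm", "payload": {"deltas": [[0, 0, 0.3, 0, 0, 0], [0, 0, 0.3, 0, 0, 0], [0, 0, 0.2, 0, 0, 0], [0, 0, 0.1, 0, 0, 0], [0, 0, 0, 0, 0, 0], [0, 0, 0, 0, 0, 0], [0, 0, 0, 0, 0, 0], [0, 0, 0, 0, 0, 0], [0, 0, 0, 0, 0, 0], [0, 0, 0, 0, 0, 0]]}}

```text
time_s: 7.4
eef_pos: [545.4, -169.3, 8.3]
ee_rot: [0.0, 0.071, 0.998, -0.0]
force: [-0.4, 0.1, -1.3]
grip_width: 0.583
```

Emit:
{"api": "move_arm", "payload": {"deltas": [[0, 0, 0, 0, 0, 0], [0, 0, 0, 0, 0, 0], [0, 0, 0, 0, 0, 0], [0, 0, 0, 0, 0, 0], [0, 0, 0, 0, 0, 0], [0, 0, 0, 0, 0, 0], [0, 0, -1, 0, 0, 0], [0, 0, -3, 0, 0, 0], [0, 0, -4, 0, 0, 0], [0, 0, -4, 0, 0, 0]], "grip": 8.54}}

```text
time_s: 8.4
eef_pos: [545.1, -169.1, 130.3]
ee_rot: [-0.0, 0.071, 0.998, 0.0]
force: [1.0, 0.3, 1.1]
grip_width: 0.998
```

```bash
python3 - <<'E'
from h import *
from rig import eyes
import pickle
state(); P=eyes.camera_params("wrist"); im=eyes.capture("wrist"); cv2.imwrite("pics/w5.png",im); pickle.dump(P,open("w5.pkl","wb"))
cv2.imwrite("pics/s5.png",eyes.capture("scene"))
hsv=cv2.cvtColor(im,cv2.COLOR_BGR2HSV); m=cv2.inRange(hsv,(20,120,60),(35,255,255))
cs,_=cv2.findContours(m,cv2.RETR_EXTERNAL,cv2.CHAIN_APPROX_NONE);c=max(cs,key=cv2.contourArea)
for p in cv2.approxPolyDP(c,4,True).reshape(-1,2): print(p,onz(P,p,18).round(1))
E
```

```text
t 8.4 pos [ 545.1 -169.1  130.3] az 171.91 ztool [-1.e-04  1.e-04 -1.e+00] q [-0.51  0.51  1.49  0.    1.15 -1.94] F [1.  0.3 1.1] w 85.2
[310 159] [ 517.1 -139.9   18. ]
[239 163] [ 512.9 -190.    18. ]
[248 345] [ 661.1 -207.6   18. ]
[310 344] [ 667.3 -157.4   18. ]
```

View pics/w5.png

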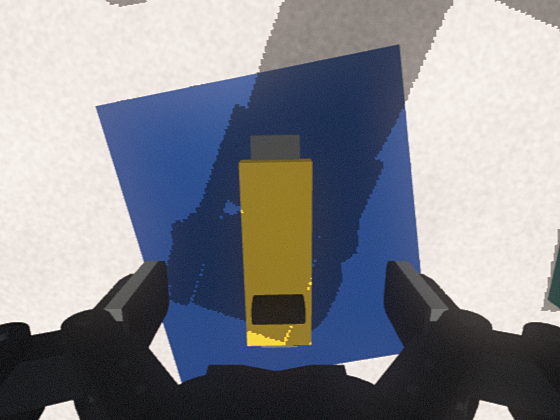

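View pics/s5.png

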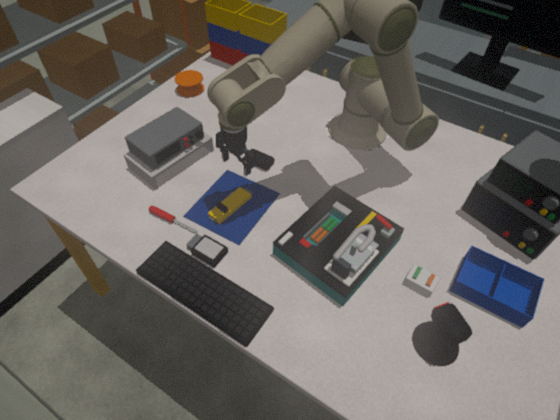

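The cover lies flat on the mat. Its corners project to a 150 × 50 mm rectangle with the front centre at (515,−165), and the finger grip is at pixel (278,310). Next I'll check where the grip block is, then take it.

```bash
python3 - <<'E'
from h import *
import pickle
P=pickle.load(open("w5.pkl","rb")); im=cv2.imread("pics/w5.png")
roi=im[285:335,245:312]; g=roi.max(2); m=(g<45).astype(np.uint8)
n,l,st,c=cv2.connectedComponentsWithStats(m); i=1+st[1:,4].argmax(); x,y,w,h=st[i][:4]; x+=245;y+=285
print(x,y,w,h)
for p in [(x,y),(x+w,y),(x,y+h),(x+w,y+h)]: print(p,onz(P,p,40).round(1),onz(P,p,18).round(1))
rep([623.7,-179.5,30],frame(172.2))
E
```

```text
252 295 53 29
(np.int32(252), np.int32(295)) [ 604.8 -193.9   40. ] [ 616.8 -197.2   18. ]
(np.int32(305), np.int32(295)) [ 610.2 -156.3   40. ] [ 622.6 -156.1   18. ]
(np.int32(252), np.int32(324)) [ 628.2 -197.6   40. ] [ 642.3 -201.3   18. ]
(np.int32(305), np.int32(324)) [ 633.6 -159.2   40. ] [ 648.3 -159.2   18. ]
n 10 row [-0.76, 0.017, 1.049] [-0.022, 0.057, -0.028] mid [ 586. -175.   82.]
```

Emit:
{"api": "move_arm", "payload": {"deltas": [[-1.6, 0, 0, 0, 0, 0], [-1.6, 0, 0, 0, 0, 0], [-1.6, 0, 0.5, 0, 0, 0], [-1.6, 0, 1, 0, 0, 0], [-1.6, 0, 1.5, 0, 0, 0], [0, 0, 1.5, 0, 0, 0], [0, 0, 1.5, 0, 0, -0.3], [0, 0, 1.5, 0, 0, 0], [0, 0, 1.5, 0, 0, 0], [0, 0, 1, 0, 0, 0]]}}

```text
time_s: 9.5
eef_pos: [623.9, -180.4, 26.8]
ee_rot: [-0.001, 0.068, 0.998, 0.0]
force: [-0.0, 0.2, -0.1]
grip_width: 1.0
```

Emit:
{"api": "move_arm", "payload": {"deltas": [[0, 0, 0, 0, 0, 0], [0, 0, 0, 0, 0, 0], [0, 0, 0, 0, 0, 0], [0, 0, 0, 0, 0, 0], [0, 0, 0, 0, 0, 0], [0, 0, 0, 0, 0, 0], [0, 0, 0, 0, 0, 0], [0, 0, 0, 0, 0, 0], [0, 0, 0, 0, 0, 0], [0, 0, 0, 0, 0, 0]], "grip": 3.4, "newtons": 80}}

```text
time_s: 10.5
eef_pos: [625.3, -180.8, 29.8]
ee_rot: [0.001, 0.068, 0.998, -0.0]
force: [-0.2, 0.5, 6.0]
grip_width: 0.43
```

```bash
python3 - <<'E'
from h import *
from rig import eyes
import pickle
state(); P=eyes.camera_params("wrist"); im=eyes.capture("wrist"); cv2.imwrite("pics/w6.png",im); pickle.dump(P,open("w6.pkl","wb"))
E
```

```text
t 10.5 pos [ 625.3 -180.8   29.8] az 172.21 ztool [ 0.0022 -0.0011 -1.    ] q [-0.46  0.79  1.29  0.    1.06 -1.9 ] F [-0.2  0.5  6. ] w 36.8
```

View pics/w6.png

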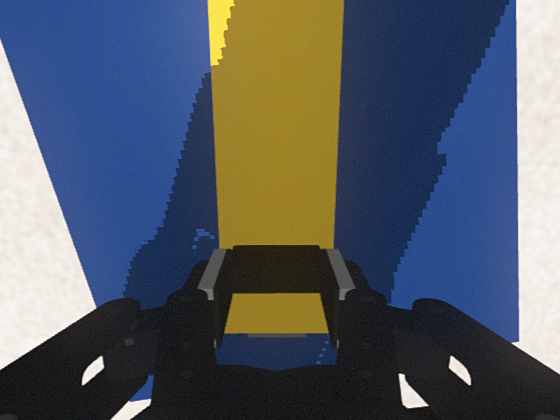

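The fingertips are touching the cover top (6 N up), and they would foul the deck at home. I'll regrip about 4 mm higher.

Emit:
{"api": "move_arm", "payload": {"deltas": [[0, 0, 0, 0, 0, 0], [0, 0, 0, 0, 0, 0], [0, 0, -0.2, 0, 0, 0], [0, 0, -0.3, 0, 0, 0], [0, 0, -0.2, 0, 0, 0], [0, 0, 0, 0, 0, 0], [0, 0, 0, 0, 0, 0], [0, 0, 0, 0, 0, 0], [0, 0, 0, 0, 0, 0], [0, 0, 0, 0, 0, 0]], "grip": 6}}

```text
time_s: 11.55
eef_pos: [624.6, -180.5, 35.2]
ee_rot: [-0.0, 0.068, 0.998, 0.0]
force: [0.2, -0.0, 0.2]
grip_width: 0.706
```

Emit:
{"api": "move_arm", "payload": {"deltas": [[0, 0, 0, 0, 0, 0], [0, 0, 0, 0, 0, 0], [0, 0, 0, 0, 0, 0], [0, 0, 0, 0, 0, 0], [0, 0, 0, 0, 0, 0], [0, 0, 0, 0, 0, 0], [0, 0, 0, 0, 0, 0], [0, 0, 0, 0, 0, 0], [0, 0, 0, 0, 0, 0], [0, 0, 0, 0, 0, 0]], "grip": 3.4, "newtons": 80}}

```text
time_s: 12.55
eef_pos: [624.7, -180.7, 36.0]
ee_rot: [0.0, 0.068, 0.998, -0.0]
force: [-2.0, 0.5, 5.4]
grip_width: 0.419
```

```bash
python3 - <<'E'
from h import *
from rig import eyes
import pickle
state(); P=eyes.camera_params("wrist"); im=eyes.capture("wrist"); cv2.imwrite("pics/w7.png",im); pickle.dump(P,open("w7.pkl","wb"))
E
```

```text
t 12.55 pos [ 624.7 -180.7   36. ] az 172.21 ztool [ 3.e-04 -4.e-04 -1.e+00] q [-0.46  0.78  1.29 -0.    1.08 -1.9 ] F [-2.   0.5  5.4] w 35.8
```

View pics/w7.png

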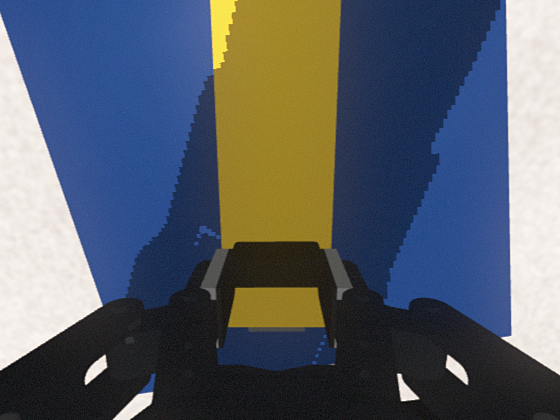

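```bash
python3 - <<'E'
from h import *
from rig import eyes
P=eyes.camera_params("top"); im=cv2.imread("pics/top0.png")
S=6; x0,y0=150,150
big=cv2.resize(im[y0:290,x0:270],None,fx=S,fy=S,interpolation=cv2.INTER_CUBIC)
topx=lambda p:((np.asarray(p,float)+.5)/S-.5+[x0,y0])
hsv=cv2.cvtColor(big,cv2.COLOR_BGR2HSV)
g=big.max(2)
m=(g<120).astype(np.uint8)*255
cs,_=cv2.findContours(m,cv2.RETR_EXTERNAL,cv2.CHAIN_APPROX_NONE);c=max(cs,key=cv2.contourArea)
b=cv2.boxPoints(cv2.minAreaRect(c)); pts=c.reshape(-1,2).astype(float)
L=[]
for i in range(4):
    a,e=b[i],b[(i+1)%4]; d=(e-a)/np.linalg.norm(e-a); nrm=np.array([-d[1],d[0]])
    s=(pts-a)@d; o=(pts-a)@nrm; k=(s>40)&(s<np.linalg.norm(e-a)-40)&(abs(o)<14)
    k&=abs(o-np.median(o[k]))<4
    W=np.array([onz(P,topx(p),64)[:2] for p in pts[k]])
    vx,vy,cx,cy=cv2.fitLine(W.astype(np.float32),cv2.DIST_HUBER,0,.01,.01).ravel()
    L.append((vx,vy,cx,cy)); print("edge az",np.degrees(np.arctan2(vy,vx)).round(2),"pt",cx.round(1),cy.round(1),k.sum())
C=[]
for i in range(4):
    a,e=L[i],L[(i+1)%4]; t=np.linalg.solve(np.array([[a[0],-e[0]],[a[1],-e[1]]]),np.array([e[2]-a[2],e[3]-a[3]])); C.append([a[2]+t[0]*a[0],a[3]+t[0]*a[1]])
C=np.array(C); print(C.round(1),C.mean(0).round(1),np.linalg.norm(np.roll(C,-1,0)-C,axis=1).round(1))
def blob(m,z,n,area=100):
    cs,_=cv2.findContours(m,cv2.RETR_EXTERNAL,cv2.CHAIN_APPROX_NONE)
    for c in cs:
        if cv2.contourArea(c)>area:
            b=cv2.boxPoints(cv2.minAreaRect(c)); W=np.array([onz(P,topx(p),z)[:2] for p in b])
            print(n,topx(b).mean(0).round(1),"ctr",W.mean(0).round(1),"corners",W.round(1).tolist(),"az",np.degrees(np.arctan2(*(W[1]-W[0])[::-1])).round(1),"sides",np.linalg.norm(np.roll(W,-1,0)-W,axis=1).round(1)[:2])
blob(cv2.inRange(hsv,(80,120,80),(95,255,255)),64,"teal",2000)
r=cv2.inRange(hsv,(0,150,120),(6,255,255))|cv2.inRange(hsv,(174,150,120),(180,255,255)); blob(r,72,"red",400)
w=((hsv[...,1]<40)&(g>130)).astype(np.uint8)*255; 
w[:,:]=np.where(cv2.drawContours(np.zeros_like(w),[c],-1,255,-1)>0,w,0); blob(w,64,"white",500)
o=cv2.inRange(hsv,(8,150,120),(16,255,255))|cv2.inRange(hsv,(50,120,60),(72,255,255)); blob(o,40,"og",300)
E
```

```text
edge az -8.27 pt 473.0 334.0 225
edge az 81.65 pt 682.8 165.2 427
edge az -8.07 pt 515.5 61.3 500
edge az 81.92 pt 382.4 169.6 416
[[702.6 300.6]
 [664.4  40.2]
 [369.9  81.9]
 [407.1 343.5]] [536.  191.6] [263.2 297.4 264.2 298.7]
teal [224.9 231.8] ctr [491.3 143.4] corners [[457.5, 174.9], [531.9, 166.3], [525.1, 111.7], [450.8, 120.6]] az -6.6 sides [74.9 55. ]
teal [229.4 199.9] ctr [590.3 128. ] corners [[577.8, 149.8], [608.3, 145.9], [602.8, 106.3], [572.4, 110.2]] az -7.3 sides [30.7 40. ]
red [175.2 247. ] ctr [447.4 296.7] corners [[445.0, 323.6], [460.4, 320.6], [449.8, 269.7], [434.5, 272.8]] az -11.0 sides [15.6 52. ]
red [229.1 190.4] ctr [619.  127.3] corners [[608.1, 145.5], [634.2, 142.5], [629.9, 109.1], [603.9, 112.2]] az -6.7 sides [26.2 33.6]
white [170.1 250.3] ctr [437.3 315.1] corners [[437.0, 330.7], [445.9, 328.2], [437.7, 299.6], [428.7, 302.1]] az -15.6 sides [ 9.3 29.8]
white [222.  248.1] ctr [440.8 153.1] corners [[432.4, 184.4], [457.8, 180.9], [449.2, 121.9], [423.8, 125.5]] az -7.9 sides [25.7 59.6]
white [170.9 241.6] ctr [464.2 312.3] corners [[467.4, 328.6], [472.7, 298.2], [461.1, 296.0], [455.8, 326.4]] az -80.2 sides [30.9 11.8]
og [228.1 229.8] ctr [497.5 136.7] corners [[475.8, 145.4], [520.8, 138.8], [519.2, 127.9], [474.1, 134.5]] az -8.3 sides [45.5 11. ]
og [223.4 229. ] ctr [500.2 151.7] corners [[478.1, 160.6], [524.0, 153.8], [522.4, 142.9], [476.4, 149.6]] az -8.4 sides [46.4 11.1]
og [227.8 212.2] ctr [553.3 136.9] corners [[531.6, 155.3], [579.8, 147.8], [575.0, 118.4], [526.8, 126.1]] az -8.9 sides [48.8 29.7]
```

```bash
cat >> h.py <<'E'
BAY=np.array([529.3,140.0,48.0]); AZ=-8.15
TC=np.array([35.0,0,34.0])   # TCP in cover frame
def target(Ax,Az,th,dy=0.0):
    """tool pose for cover point (-75,0,4) at bay (Ax,dy,Az) and tail-up tilt th deg"""
    Rb=R.from_euler('z',AZ,degrees=True); Rc=Rb*R.from_euler('y',-th,degrees=True)
    A=BAY+Rb.apply([Ax,dy,Az]); o=A-Rc.apply([-75,0,4])
    return o+Rc.apply(TC), Rc*R.from_matrix(np.diag([-1.,1,-1]))
def coverpose():
    from rig import ctrl
    s=ctrl.sense(); Rt=q2R(s["ee_rot"]); Rc=Rt*R.from_matrix(np.diag([-1.,1,-1])); o=s["eef_pos"]-Rc.apply(TC)
    Rb=R.from_euler('z',AZ,degrees=True); f=lambda p:Rb.inv().apply(o+Rc.apply(p)-BAY).round(1)
    e=(Rb.inv()*Rc).as_euler('zyx',degrees=True).round(2)
    print("cover in bay: yaw,pitch,roll",e,"A",f([-75,0,4]),"lip-slot",f([-93,0,2])-[-77,0,3.5],"org",f([0,0,0]),"tail",f([83,0,8]))
E
python3 - <<'E'
from h import *
import pickle
P=pickle.load(open("w7.pkl","rb"))
for uv,z in [((230,328),18),((326,328),18),((276,288),40),((276,243),40)]: print(uv,onz(P,uv,z).round(1))
state()
s=q2R; 
p0=np.array([624.7,-180.7,36]); print("tail edge rel TCP along cover x", [(onz(P,(276,328),18)-p0)@np.array([.9907,-.1355,0]), (onz(P,(276,288),40)-p0)@np.array([.9907,-.1355,0])])
for a in [(-44.3,18.7,25),(-71.5,6,25),(-75,4,0)]: t,r=target(*a); print(a,t.round(1))
E
```

```text
(230, 328) [ 662.1 -208.3   18. ]
(326, 328) [ 668.7 -160.    18. ]
(276, 288) [ 631.4 -180.6   40. ]
(276, 243) [ 611.3 -177.8   40. ]
t 12.6 pos [ 624.7 -180.6   36. ] az 172.22 ztool [ 3.e-04 -3.e-04 -1.e+00] q [-0.46  0.78  1.29 -0.    1.08 -1.9 ] F [-1.8  1.4  5.8] w 35.6
tail edge rel TCP along cover x [np.float64(40.80614547344851), np.float64(6.616256509987407)]
(-44.3, 18.7, 25) [571.6 133.9 140.4]
(-71.5, 6, 25) [544.7 137.8 127.7]
(-75, 4, 0) [563.9 135.   82. ]
```

Emit:
{"api": "move_arm", "payload": {"deltas": [[0, 0, -1, 0, 0, 0], [0, 0, -2, 0, 0, 0], [0, 0, -2, 0, 0, 0], [0, 0, -2, 0, 0, 0], [0, 1, -2, 0, 0, 0], [0, 2, -1.5, 0, 0, 0], [0, 2, -1.5, 0, 0, 0], [0, 2, 0, 0, 0, 0], [0, 2, 0, 0, 0, 0], [0, 2, 0, 0, 0, 0]]}}

```text
time_s: 13.6
eef_pos: [639.5, -70.7, 155.8]
ee_rot: [0.0, 0.068, 0.998, -0.0]
force: [-0.5, -0.4, -1.2]
grip_width: 0.415
```

```bash
python3 - <<'E'
from h import *
from rig import eyes
state(); coverpose(); cv2.imwrite("pics/w8.png",eyes.capture("wrist"))
t,r=target(-34,50,25); print(t); rep(t,r)
E
```

```text
t 13.6 pos [639.5 -70.7 155.8] az 172.21 ztool [ 2.e-04 -0.e+00 -1.e+00] q [-0.29  0.63  1.21  0.    1.3  -1.73] F [-0.5 -0.4 -1.2] w 35.4
cover in bay: yaw,pitch,roll [ 0.36 -0.01  0.  ] A [  29.  -193.6   77.8] lip-slot [  88.  -193.8   72.3] org [ 104.  -193.2   73.8] tail [ 187.  -192.7   81.8]
[581.77987113 132.48427751 171.6772424 ]
n 10 row [0.808, 1.903, -0.324] [0.018, -2.5, 0.046] mid [611.  32. 168.]
```

View pics/w8.png

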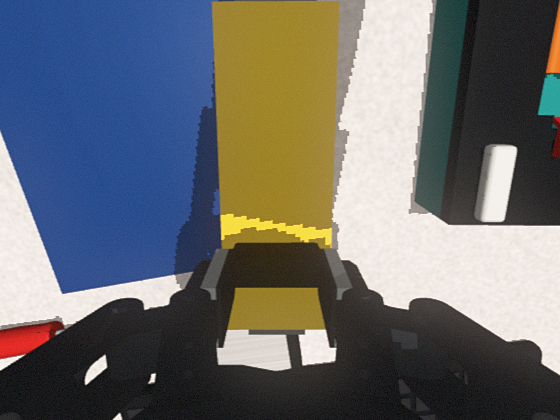

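```bash
python3 - <<'E'
from h import *
from rig import eyes
P=eyes.camera_params("wrist"); im=cv2.imread("pics/w8.png")
Rb=R.from_euler('z',AZ,degrees=True); F=BAY+Rb.apply([0,55,-48])
fx=lambda p:F+Rb.apply(p)
for p in [(150,-130,64),(95,-107,76),(145,-107,76),(145,-115,76),(145,-99,76),(0,-130,64)]: print(p,fx(p).round(1),proj(P,fx(p)).round(1))
# line fit of deck edges: black beside teal
hsv=cv2.cvtColor(im,cv2.COLOR_BGR2HSV)
rows=[]
for v in range(60,200,5):
    s=hsv[v,400:520]; k=np.where((s[:,1]>80)&(s[:,2]>35)&(s[:,0]>75)&(s[:,0]<100))[0]
    if len(k): rows.append((400+k.max()+.5,v))
print(rows[::5]); W=np.array([onz(P,r,64) for r in rows]); fr=Rb.inv().apply(W-F); print("deck -y edge in fixture y (want -130):",fr[::5].round(1).tolist())
cols=[]
for u in range(455,555,8):
    g=im[190:250,u].astype(int).sum(1); cols.append((u,190+np.abs(np.diff(g)).argmax()+.5))
W=np.array([onz(P,r,64) for r in cols]); print("deck +x edge (want 150):",Rb.inv().apply(W-F).round(1).tolist())
E
```

```text
(150, -130, 64) [667.2  44.5  64. ] [442.2 227.6]
(95, -107, 76) [616.   75.1  76. ] [500.1 148.9]
(145, -107, 76) [665.5  68.   76. ] [486.9 226.5]
(145, -115, 76) [664.3  60.1  76. ] [474.5 226.4]
(145, -99, 76) [666.6  75.9  76. ] [499.2 226.6]
(0, -130, 64) [518.7  65.8  64. ] [476.1 -20.2]
[(np.float64(460.5), 60), (np.float64(457.5), 85), (np.float64(453.5), 110), (np.float64(449.5), 135), (np.float64(446.5), 160)]
deck -y edge in fixture y (want -130): [[43.0, -132.8, 64.0], [57.4, -132.6, 64.0], [72.3, -133.0, 64.0], [87.8, -133.4, 64.0], [103.7, -133.2, 64.0]]
deck +x edge (want 150): [[147.7, -121.5, 64.0], [147.7, -116.1, 64.0], [147.6, -110.6, 64.0], [147.6, -105.2, 64.0], [147.5, -99.7, 64.0], [145.4, -94.6, 64.0], [147.5, -88.8, 64.0], [147.4, -83.3, 64.0], [147.4, -77.8, 64.0], [148.0, -72.2, 64.0], [148.0, -66.8, 64.0], [147.9, -61.3, 64.0], [147.9, -55.8, 64.0]]
```

```bash
sed -i 's/BAY=np.array(\[529.3/BAY=np.array([528.0/' h.py; python3 - <<'E'
from h import *
t,r=target(-34,50,25); print(t); rep(t,r)
E
```

```text
[580.47987113 132.48427751 171.6772424 ]
n 10 row [0.82, 1.901, -0.326] [0.018, -2.5, 0.046] mid [611.  32. 168.]
```

Emit:
{"api": "move_arm", "payload": {"deltas": [[0.82, 1.9, -0.33, 0, -2.5, 0.04], [0.82, 1.9, -0.33, 0, -2.5, 0.04], [0.82, 1.9, -0.33, 0, -2.5, 0.04], [0.82, 1.9, -0.33, 0, -2.5, 0.04], [0.82, 1.9, -0.33, 0, -2.5, 0.04], [0.82, 1.9, -0.33, 0, -2.5, 0.04], [0.82, 1.9, -0.33, 0, -2.5, 0.04], [0.82, 1.9, -0.33, 0, -2.5, 0.04], [0.82, 1.9, -0.33, 0, -2.5, 0.04], [0.82, 1.9, -0.33, 0, -2.5, 0.04]]}}

```text
time_s: 14.65
eef_pos: [580.1, 129.2, 172.1]
ee_rot: [0.217, 0.07, 0.974, -0.015]
force: [1.3, -0.5, -0.6]
grip_width: 0.418
```

```bash
python3 - <<'E'
from h import *
from rig import eyes
state(); coverpose(); cv2.imwrite("pics/w9.png",eyes.capture("wrist"));im=eyes.capture("scene"); cv2.imwrite("pics/s9.png",cv2.resize(im[150:330,240:430],None,fx=4,fy=4,interpolation=cv2.INTER_CUBIC)[:600,:])
t,r=target(-44.3,18.7,25); print(t); rep(t,r)
E
```

```text
t 14.65 pos [580.1 129.2 172.1] az 171.76 ztool [ 0.4203 -0.0588 -0.9055] q [ 0.06  0.33  1.7  -0.13  0.68 -1.28] F [ 1.3 -0.5 -0.6] w 35.7
cover in bay: yaw,pitch,roll [ -0.04 -25.11   0.08] A [-33.8  -3.2  50.3] lip-slot [27.8 -3.1 37.3] org [35.9 -3.3 78.5] tail [107.6  -3.4 121. ]
[570.28389783 133.94445842 140.3772424 ]
n 10 row [0.214, 0.022, 0.244] [0.012, -0.003, 0.007] mid [575. 132. 156.]
```

View pics/w9.png

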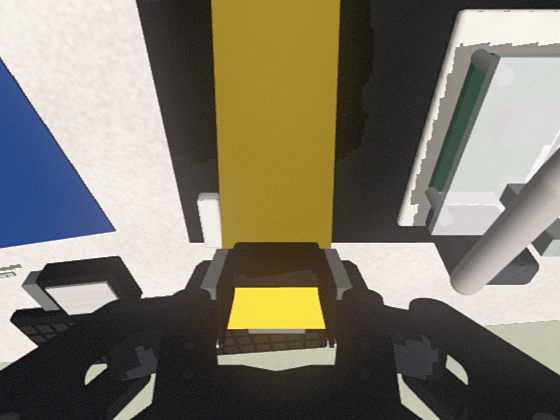

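View pics/s9.png

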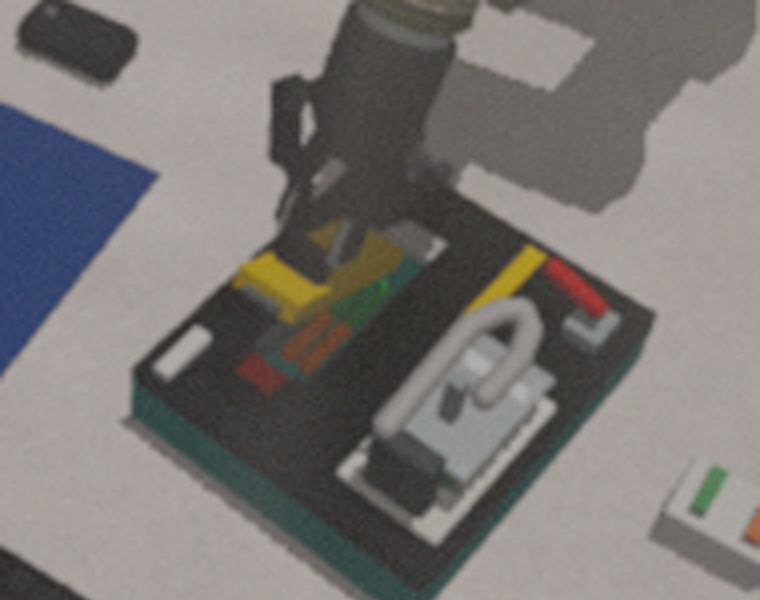

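```bash
python3 - <<'E'
from h import *
from rig import eyes
P=eyes.camera_params("wrist"); im=cv2.imread("pics/w9.png").astype(int).sum(2)
Rb=R.from_euler('z',AZ,degrees=True); F=BAY+Rb.apply([0,55,-48])
f=lambda uv,z:Rb.inv().apply(onz(P,uv,z)-F).round(1)
for v in range(20,231,30):
    u=120+np.abs(np.diff(im[v,120:205])).argmax()+.5; print("-y edge",u,v,f((u,v),64))
for u in (195,345,360,375,390):
    v=225+np.abs(np.diff(im[225:260,u])).argmax()+.5; print("+x edge",u,v,f((u,v),64))
print("strip pred",[proj(P,F+Rb.apply(p)).round(1).tolist() for p in [(95,-115,76),(145,-115,76),(145,-99,76),(95,-99,76)]])
# cover mid line: edges on its top face
hsv=cv2.cvtColor(cv2.imread("pics/w9.png"),cv2.COLOR_BGR2HSV)
m=cv2.inRange(hsv,(20,120,60),(35,255,255))
s=__import__("rig").ctrl.sense(); Rt=q2R(s["ee_rot"]); Rc=Rt*R.from_matrix(np.diag([-1.,1,-1])); o=s["eef_pos"]-Rc.apply(TC)
for v in (20,80,140,200,230):
    k=np.where(m[v,200:350])[0]+200; 
    out=[]
    for u in (k.min()-.5,k.max()+.5):
        c,d=ray(P,(u,v)); cc=Rc.inv().apply(c-o); dd=Rc.inv().apply(d); out.append((cc+dd*(16-cc[2])/dd[2])[:2].round(1).tolist())
    print(v,out)
E
```

```text
-y edge 139.5 20 [ -20.9 -128.1   64. ]
-y edge 146.5 50 [  -5.8 -127.8   64. ]
-y edge 153.5 80 [  11.1 -127.6   64. ]
-y edge 159.5 110 [  29.8 -127.9   64. ]
-y edge 166.5 140 [  50.9 -127.7   64. ]
-y edge 173.5 170 [  74.6 -127.4   64. ]
-y edge 179.5 200 [ 101.7 -127.8   64. ]
-y edge 201.5 230 [ 132.8 -115.5   64. ]
+x edge 195 242.5 [ 147.1 -122.7   64. ]
+x edge 345 242.5 [147.1   1.4  64. ]
+x edge 360 242.5 [147.1  13.8  64. ]
+x edge 375 242.5 [147.1  26.2  64. ]
+x edge 390 242.5 [147.1  38.7  64. ]
strip pred [[192.6, 203.5], [201.7, 251.5], [221.8, 251.5], [215.2, 203.5]]
20 [[-66.2, -25.1], [-66.2, 26.7]]
80 [[-43.2, -25.3], [-43.2, 26.9]]
140 [[-18.3, -25.6], [-18.3, 27.2]]
200 [[9.0, -24.9], [9.0, 27.4]]
230 [[23.5, -24.6], [23.5, 27.1]]
```

```bash
sed -i 's/BAY=np.array(\[528.0,140.0/BAY=np.array([527.0,140.7/' h.py; python3 - <<'E'
from h import *
state();coverpose()
t,r=target(-44.3,18.7,25); print(t); rep(t,r)
E
```

```text
t 14.75 pos [579.  130.4 171.5] az 171.93 ztool [ 0.4182 -0.0577 -0.9065] q [ 0.06  0.33  1.71 -0.13  0.68 -1.28] F [-0.3 -0.5 -1.7] w 35.7
cover in bay: yaw,pitch,roll [  0.13 -24.97   0.14] A [-34.2  -2.9  49.9] lip-slot [27.4 -2.9 37. ] org [35.5 -2.8 77.9] tail [107.4  -2.7 120.2]
[569.28389783 134.64445842 140.3772424 ]
n 10 row [0.224, 0.028, 0.24] [0.012, -0.003, 0.007] mid [574. 133. 156.]
```

Emit:
{"api": "move_arm", "payload": {"deltas": [[0.22, 0.03, 0.24, 0, 0, 0], [0.22, 0.03, 0.24, 0, 0, 0], [0.22, 0.03, 0.24, 0, 0, 0], [0.22, 0.03, 0.24, 0, 0, 0], [0.22, 0.03, 0.24, 0, 0, 0], [0.22, 0.03, 0.24, 0, 0, 0], [0.22, 0.03, 0.24, 0, 0, 0], [0.22, 0.03, 0.24, 0, 0, 0], [0.22, 0.03, 0.24, 0, 0, 0], [0.22, 0.03, 0.24, 0, 0, 0]]}}

```text
time_s: 15.75
eef_pos: [571.1, 133.0, 140.3]
ee_rot: [0.216, 0.07, 0.974, -0.015]
force: [-0.5, 0.9, -1.9]
grip_width: 0.419
```

```bash
python3 - <<'E'
from h import *
from rig import eyes
state();coverpose()
im=eyes.capture("scene"); cv2.imwrite("pics/s10.png",cv2.resize(im[150:330,240:430],None,fx=4,fy=4,interpolation=cv2.INTER_CUBIC)[:600,:])
t,r=target(-71.5,6,25); print(t); rep(t,r)
E
```

```text
t 15.75 pos [571.1 133.  140.3] az 171.79 ztool [ 0.4185 -0.0588 -0.9063] q [ 0.07  0.36  1.76 -0.15  0.6  -1.25] F [-0.5  0.9 -1.9] w 35.8
cover in bay: yaw,pitch,roll [-2.0e-02 -2.5e+01  7.0e-02] A [-42.2  -1.2  18.7] lip-slot [19.3 -1.2  5.7] org [27.4 -1.3 46.7] tail [99.3 -1.4 89.1]
[542.35860909 138.50047014 127.6772424 ]
n 10 row [0.313, 0.013, -0.012] [0.006, -0.006, -0.005] mid [557. 136. 134.]
```

View pics/s10.png

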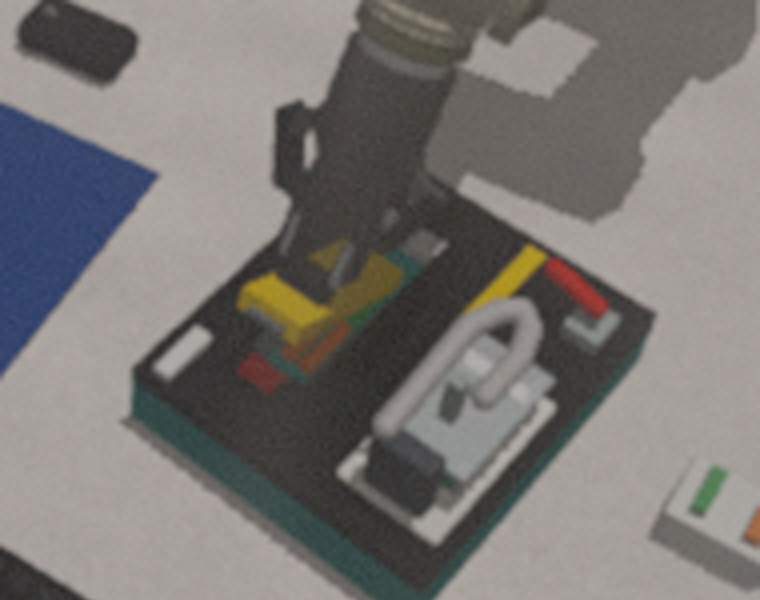

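Emit:
{"api": "move_arm", "payload": {"deltas": [[0.35, 0.02, -0.01, 0, 0, 0], [0.35, 0.02, -0.01, 0, 0, 0], [0.35, 0.02, -0.01, 0, 0, 0], [0.35, 0.02, -0.01, 0, 0, 0], [0.35, 0.02, -0.01, 0, 0, 0], [0.35, 0.02, -0.01, 0, 0, 0], [0.35, 0, 0, 0, 0, 0], [0.35, 0, 0, 0, 0, 0], [0.2, 0, 0, 0, 0, 0], [0, 0, 0, 0, 0, 0]]}}

```text
time_s: 16.8
eef_pos: [544.0, 138.1, 128.3]
ee_rot: [0.216, 0.07, 0.974, -0.015]
force: [1.4, 0.3, -1.1]
grip_width: 0.419
```

```bash
python3 - <<'E'
from h import *
from rig import eyes
state();coverpose()
im=eyes.capture("scene"); cv2.imwrite("pics/s11.png",cv2.resize(im[150:330,240:430],None,fx=4,fy=4,interpolation=cv2.INTER_CUBIC)[:600,:])
cv2.imwrite("pics/w11.png",eyes.capture("wrist"))
E
```

```text
t 16.8 pos [544.  138.1 128.3] az 171.79 ztool [ 0.4183 -0.0588 -0.9064] q [ 0.08  0.33  1.84 -0.18  0.55 -1.21] F [ 1.4  0.3 -1.1] w 35.8
cover in bay: yaw,pitch,roll [-2.000e-02 -2.499e+01  7.000e-02] A [-69.8  -0.    6.7] lip-slot [-8.3 -0.  -6.3] org [-0.2 -0.1 34.7] tail [71.7 -0.2 77. ]
```

View pics/s11.png

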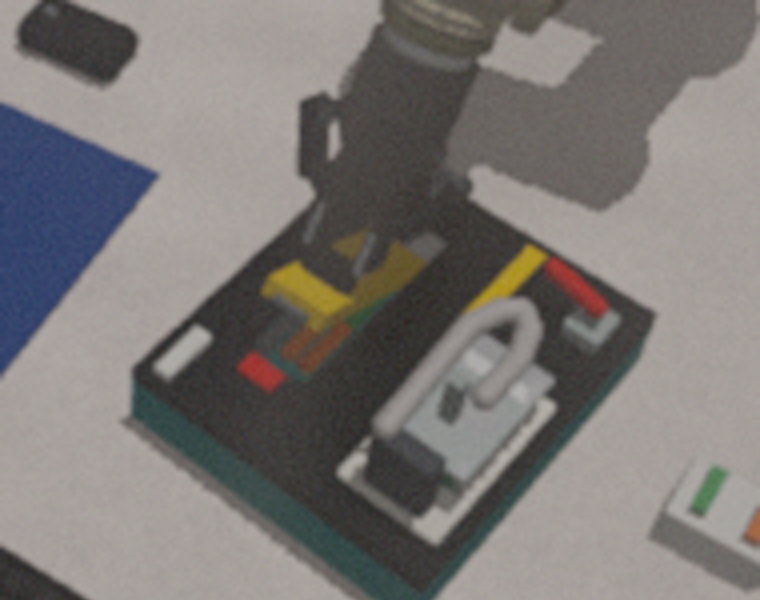

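View pics/w11.png

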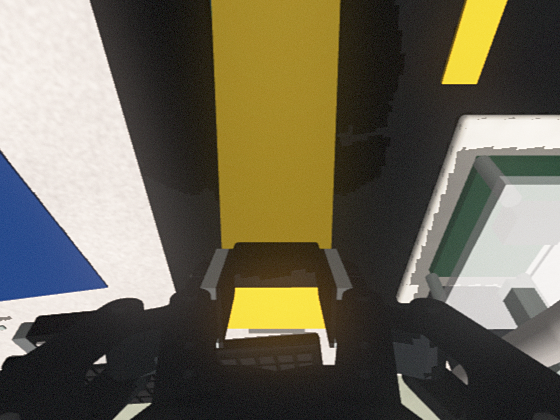

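Emit:
{"api": "move_arm", "payload": {"deltas": [[0.05, 0, 0, 0, 0, 0], [0.05, 0, 0, 0, 0, 0], [0.05, 0, 0, 0, 0, 0], [0.05, 0, 0, 0, 0, 0], [0.05, 0, 0, 0, 0, 0], [0.05, 0, 0, 0, 0, 0], [0, 0, 0, 0, 0, 0], [0, 0, 0, 0, 0, 0], [0, 0, 0, 0, 0, 0], [0, 0, 0, 0, 0, 0]]}}

```text
time_s: 17.9
eef_pos: [541.5, 138.5, 127.2]
ee_rot: [0.216, 0.07, 0.974, -0.015]
force: [0.1, -0.1, -2.4]
grip_width: 0.416
```

```bash
python3 - <<'E'
from h import *
from rig import eyes
state();coverpose()
E
```

```text
t 17.9 pos [541.5 138.5 127.2] az 171.78 ztool [ 0.4185 -0.0588 -0.9063] q [ 0.08  0.33  1.85 -0.18  0.55 -1.21] F [ 0.1 -0.1 -2.4] w 35.5
cover in bay: yaw,pitch,roll [ -0.03 -25.     0.07] A [-72.3   0.    5.5] lip-slot [-10.8   0.   -7.4] org [-2.6 -0.1 33.6] tail [69.2 -0.2 75.9]
```

Emit:
{"api": "move_arm", "payload": {"deltas": [[0.05, 0, 0, 0, 0, 0], [0.05, 0, 0, 0, 0, 0], [0.05, 0, 0, 0, 0, 0], [0.05, 0, 0, 0, 0, 0], [0.05, 0, 0, 0, 0, 0], [0.05, 0, 0, 0, 0, 0], [0, 0, 0, 0, 0, 0], [0, 0, 0, 0, 0, 0], [0, 0, 0, 0, 0, 0], [0, 0, 0, 0, 0, 0]]}}

```text
time_s: 18.9
eef_pos: [539.1, 138.9, 126.1]
ee_rot: [0.216, 0.07, 0.974, -0.015]
force: [3.1, 0.2, 1.0]
grip_width: 0.416
```

```bash
python3 - <<'E'
from h import *
from rig import eyes
state();coverpose()
E
```

```text
t 18.9 pos [539.1 138.9 126.1] az 171.78 ztool [ 0.4192 -0.0587 -0.906 ] q [ 0.09  0.33  1.86 -0.18  0.54 -1.2 ] F [3.1 0.2 1. ] w 35.5
cover in bay: yaw,pitch,roll [ -0.03 -25.04   0.08] A [-74.7   0.1   4.4] lip-slot [-13.2   0.1  -8.6] org [-5.1 -0.  32.5] tail [66.7 -0.1 74.9]
```

```bash
sed -i 's/BAY=np.array(\[527.0,140.7/BAY=np.array([524.8,140.7/' h.py; python3 - <<'E'
from h import *
coverpose()
t,r=target(-73,5,12); print(t.round(1)); rep(t,r)
t2,r2=target(-74.6,4.5,4);rep(t2,r2,pos=t,rot=r)
E
```

```text
cover in bay: yaw,pitch,roll [ -0.03 -25.04   0.08] A [-72.5   0.4   4.4] lip-slot [-11.    0.4  -8.6] org [-2.9  0.3 32.5] tail [68.9  0.2 74.9]
[552.9 136.7 105.2]
n 10 row [-0.063, -0.002, 0.244] [0.008, 1.304, -0.005] mid [547. 138. 116.]
n 10 row [-0.024, 0.0, 0.156] [0.0, 0.8, 0.0] mid [555. 136.  98.]
```

Emit:
{"api": "move_arm", "payload": {"deltas": [[-0.1, 0, 0.24, 0, 1.3, 0], [-0.06, 0, 0.24, 0, 1.3, 0], [-0.06, 0, 0.24, 0, 1.3, 0], [-0.06, 0, 0.24, 0, 1.3, 0], [-0.06, 0, 0.24, 0, 1.3, 0], [-0.06, 0, 0.24, 0, 1.3, 0], [-0.06, 0, 0.24, 0, 1.3, 0], [-0.06, 0, 0.24, 0, 1.3, 0], [-0.06, 0, 0.24, 0, 1.3, 0], [-0.06, 0, 0.24, 0, 1.3, 0]]}}

```text
time_s: 19.9
eef_pos: [552.6, 136.9, 105.2]
ee_rot: [0.103, 0.071, 0.992, -0.007]
force: [0.7, 0.0, -2.8]
grip_width: 0.418
```

```bash
python3 - <<'E'
from h import *
from rig import eyes
state();coverpose()
im=eyes.capture("scene"); cv2.imwrite("pics/s12.png",cv2.resize(im[150:330,240:430],None,fx=4,fy=4,interpolation=cv2.INTER_CUBIC)[:600,:])
t2,r2=target(-74.6,4.5,4);rep(t2,r2)
E
```

```text
t 19.9 pos [552.6 136.9 105.2] az 171.81 ztool [ 0.204  -0.0278 -0.9786] q [ 0.05  0.45  1.68 -0.05  0.81 -1.34] F [ 0.7  0.  -2.8] w 35.7
cover in bay: yaw,pitch,roll [ -0.02 -11.88   0.08] A [-73.4   0.3   5.2] lip-slot [-13.6   0.3  -4. ] org [ 0.8  0.3 16.7] tail [80.4  0.2 41.6]
n 10 row [-0.024, -0.001, 0.154] [0.008, 0.784, -0.006] mid [556. 136.  98.]
```

View pics/s12.png

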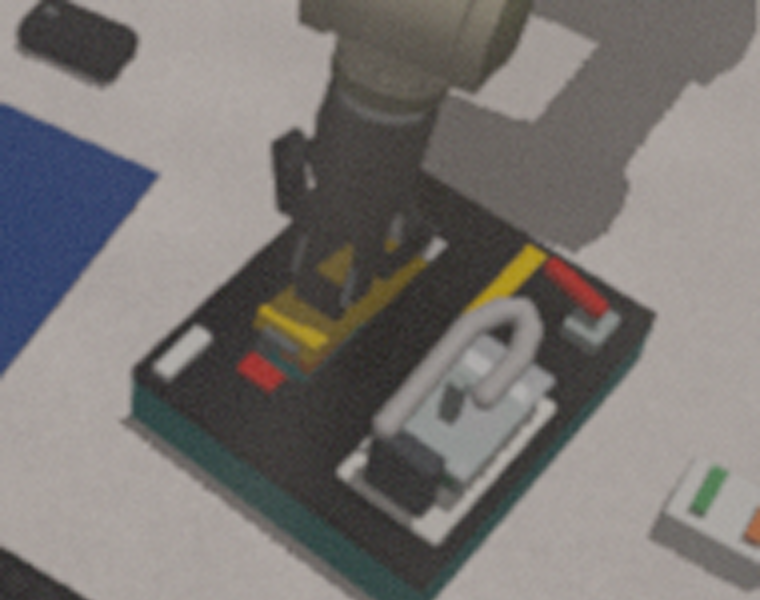

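The lip is hooked with almost no force, and the pivot is going cleanly. I'll keep going.

Emit:
{"api": "move_arm", "payload": {"deltas": [[-0.02, 0, 0.155, 0, 0.79, 0], [-0.02, 0, 0.155, 0, 0.79, 0], [-0.02, 0, 0.155, 0, 0.79, 0], [-0.02, 0, 0.155, 0, 0.79, 0], [-0.02, 0, 0.155, 0, 0.79, 0], [-0.02, 0, 0.155, 0, 0.79, 0], [-0.02, 0, 0.155, 0, 0.79, 0], [-0.02, 0, 0.155, 0, 0.79, 0], [-0.02, 0, 0.155, 0, 0.79, 0], [-0.02, 0, 0.155, 0, 0.79, 0]]}}

```text
time_s: 20.95
eef_pos: [557.7, 136.2, 90.9]
ee_rot: [0.036, 0.071, 0.997, -0.002]
force: [6.0, -2.1, 0.6]
grip_width: 0.421
```

```bash
python3 - <<'E'
from h import *
state();coverpose()
t2,r2=target(-75,4,0);rep(t2,r2)
E
```

```text
t 20.95 pos [557.7 136.2  90.9] az 171.81 ztool [ 0.0724 -0.0086 -0.9973] q [ 0.04  0.53  1.57 -0.01  0.97 -1.38] F [ 6.  -2.1  0.6] w 35.9
cover in bay: yaw,pitch,roll [-0.03 -4.18  0.1 ] A [-74.3   0.3   4.9] lip-slot [-15.1   0.4  -1.9] org [0.8 0.3 6.4] tail [83.   0.2 20.4]
n 10 row [-0.014, -0.002, 0.089] [0.01, 0.418, -0.004] mid [559. 136.  86.]
```

Emit:
{"api": "move_arm", "payload": {"deltas": [[-0.06, 0, 0.09, 0, 0.42, 0], [-0.06, 0, 0.09, 0, 0.42, 0], [-0.06, 0, 0.09, 0, 0.42, 0], [-0.06, 0, 0.09, 0, 0.42, 0], [-0.02, 0, 0.09, 0, 0.42, 0], [-0.02, 0, 0.09, 0, 0.42, 0], [-0.02, 0, 0.09, 0, 0.42, 0], [-0.02, 0, 0.09, 0, 0.42, 0], [-0.02, 0, 0.09, 0, 0.42, 0], [-0.02, 0, 0.09, 0, 0.42, 0]]}}

```text
time_s: 21.95
eef_pos: [560.4, 135.9, 81.9]
ee_rot: [-0.002, 0.071, 0.997, 0.001]
force: [-4.5, 0.4, 12.7]
grip_width: 0.419
```

```bash
python3 - <<'E'
from h import *
from rig import eyes
state();coverpose()
im=eyes.capture("scene"); cv2.imwrite("pics/s13.png",cv2.resize(im[150:330,240:430],None,fx=4,fy=4,interpolation=cv2.INTER_CUBIC)[:600,:])
E
```

```text
t 21.95 pos [560.4 135.9  81.9] az 171.83 ztool [-0.0032  0.0019 -1.    ] q [ 0.03  0.58  1.51  0.    1.05 -1.4 ] F [-4.5  0.4 12.7] w 35.8
cover in bay: yaw,pitch,roll [-0.02  0.2   0.08] A [-74.2   0.4   4.3] lip-slot [-15.2   0.4  -1.1] org [0.8 0.4 0. ] tail [83.8  0.3  7.8]
```

View pics/s13.png

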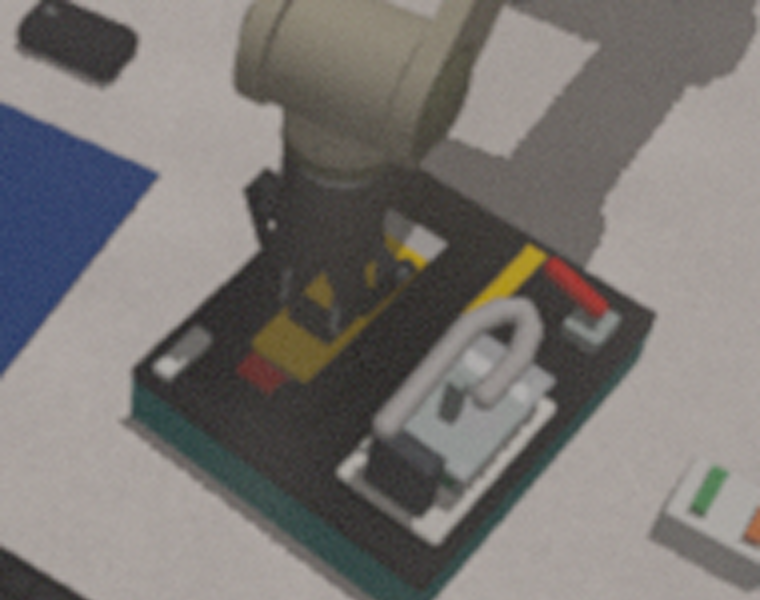

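Emit:
{"api": "move_arm", "payload": {"deltas": [[0, 0, 0.1, 0, 0, 0], [0, 0, 0.1, 0, 0, 0], [0, 0, 0.1, 0, 0, 0], [0, 0, 0.1, 0, 0, 0], [0, 0, 0, 0, 0, 0], [0, 0, 0, 0, 0, 0], [0, 0, 0, 0, 0, 0], [0, 0, 0, 0, 0, 0], [0, 0, 0, 0, 0, 0], [0, 0, 0, 0, 0, 0]]}}

```text
time_s: 23.0
eef_pos: [560.5, 135.9, 81.6]
ee_rot: [-0.001, 0.071, 0.997, 0.001]
force: [-16.3, -2.2, 36.7]
grip_width: 0.413
```

```bash
python3 - <<'E'
from h import *
state();coverpose()
E
```

```text
t 23.0 pos [560.5 135.9  81.6] az 171.86 ztool [-0.0011  0.0014 -1.    ] q [ 0.03  0.58  1.51  0.    1.05 -1.4 ] F [-16.3  -2.2  36.7] w 35.2
cover in bay: yaw,pitch,roll [0.01 0.07 0.07] A [-74.    0.4   3.7] lip-slot [-15.    0.4  -1.8] org [ 1.   0.4 -0.4] tail [84.   0.4  7.5]
```

It has bottomed out on the seat: 37 N with no further travel. I'll unload, let go and look.

Emit:
{"api": "move_arm", "payload": {"deltas": [[0, 0, -0.2, 0, 0, 0], [0, 0, -0.2, 0, 0, 0], [0, 0, -0.1, 0, 0, 0], [0, 0, 0, 0, 0, 0], [0, 0, 0, 0, 0, 0], [0, 0, 0, 0, 0, 0], [0, 0, 0, 0, 0, 0], [0, 0, 0, 0, 0, 0], [0, 0, 0, 0, 0, 0], [0, 0, 0, 0, 0, 0]]}}

```text
time_s: 24.0
eef_pos: [560.7, 135.8, 82.5]
ee_rot: [-0.001, 0.071, 0.997, 0.001]
force: [-0.1, -0.1, -0.8]
grip_width: 0.414
```

```bash
python3 - <<'E'
from h import *
state();coverpose()
E
```

```text
t 24.0 pos [560.7 135.8  82.5] az 171.82 ztool [-0.0016  0.0017 -1.    ] q [ 0.03  0.58  1.51  0.    1.05 -1.4 ] F [-0.1 -0.1 -0.8] w 35.3
cover in bay: yaw,pitch,roll [-0.03  0.1   0.08] A [-73.8   0.3   4.7] lip-slot [-14.8   0.3  -0.7] org [1.2 0.3 0.6] tail [84.2  0.2  8.4]
```

Emit:
{"api": "move_arm", "payload": {"deltas": [[0, 0, 0, 0, 0, 0], [0, 0, 0, 0, 0, 0], [0, 0, 0, 0, 0, 0], [0, 0, 0, 0, 0, 0], [0, 0, -0.5, 0, 0, 0], [0, 0, -1, 0, 0, 0], [0, 0, -2, 0, 0, 0], [1, 0, -3, 0, 0, 0], [3, 0, -3, 0, 0, 0], [3, 0, -3, 0, 0, 0]], "grip": 6.5}}

```text
time_s: 25.0
eef_pos: [490.8, 145.5, 209.5]
ee_rot: [-0.0, 0.071, 0.997, 0.001]
force: [-0.4, -0.4, 0.1]
grip_width: 0.765
```

```bash
python3 - <<'E'
from h import *
from rig import eyes
state()
cv2.imwrite("pics/w14.png",eyes.capture("wrist"))
im=eyes.capture("scene"); cv2.imwrite("pics/s14.png",cv2.resize(im[150:330,240:430],None,fx=4,fy=4,interpolation=cv2.INTER_CUBIC)[:600,:])
E
```

```text
t 25.0 pos [490.8 145.5 209.5] az 171.8 ztool [-8.0e-04  1.8e-03 -1.0e+00] q [ 0.06  0.3   1.57  0.    1.27 -1.37] F [-0.4 -0.4  0.1] w 65.3
```

View pics/w14.png

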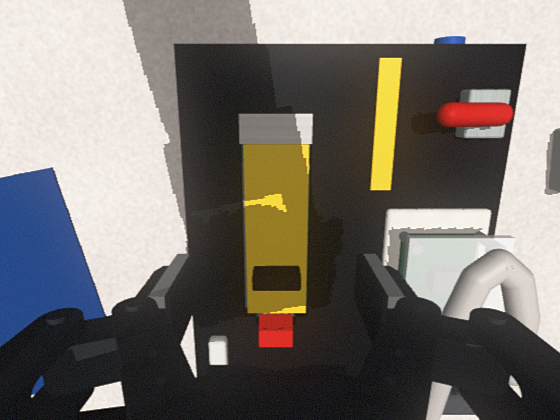

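View pics/s14.png

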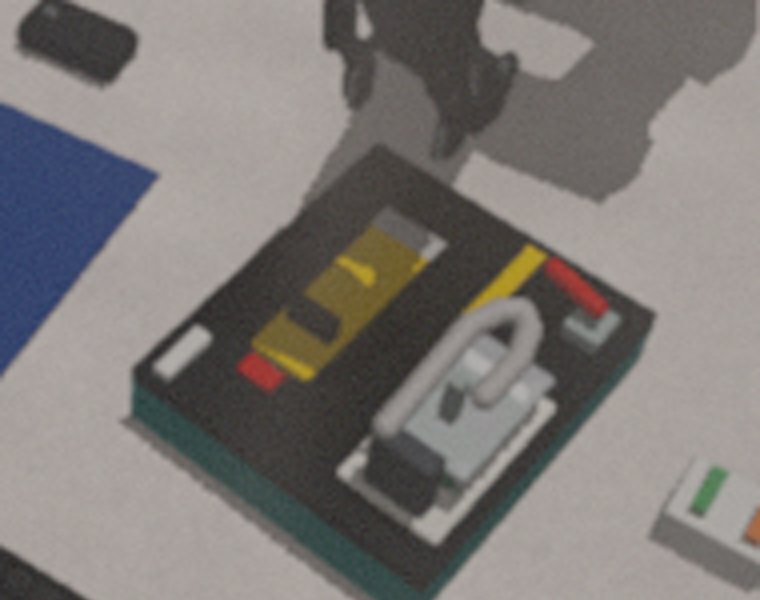

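```bash
python3 - <<'E'
from h import *
from rig import eyes
a=cv2.imread("pics/s5.png"); b=eyes.capture("scene"); cv2.imwrite("pics/s15.png",b)
P=eyes.camera_params("scene")
def red(im,sl):
    hsv=cv2.cvtColor(im,cv2.COLOR_BGR2HSV); m=(cv2.inRange(hsv,(0,110,60),(8,255,255))|cv2.inRange(hsv,(172,110,60),(180,255,255)))
    r0,r1,c0,c1=sl; y,x=np.where(m[r0:r1,c0:c1]>0); return (x.mean()+c0).round(2),(y.mean()+r0).round(2),len(x),x.min()+c0,x.max()+c0,y.min()+r0,y.max()+r0
print(red(a,(230,260,290,320)),red(b,(230,260,290,320)))
Rb=R.from_euler('z',AZ,degrees=True)
for d in (0,9): print("catch back",d,proj(P,BAY+Rb.apply([92+d,0,25])).round(2))
# wrist: tail edge, front edge of yellow, block
im=cv2.imread("pics/w14.png"); W=eyes.camera_params("wrist")
for n,uv,z in [("front L",(244,144),64),("front R",(311,144),64),("tail L",(247,313.5),64),("tail R",(307,313.5),64),("ledge L far",(239,114),64),("red L",(258,314),73),("red back",(276,347),73),("red back low",(276,347),64)]:
    print(n,Rb.inv().apply(onz(W,uv,z)-BAY).round(1))
E
```

```text
(np.float64(304.66), np.float64(242.54), 68, np.int64(299), np.int64(316), np.int64(238), np.int64(247)) (np.float64(304.67), np.float64(242.55), 73, np.int64(299), np.int64(310), np.int64(238), np.int64(247))
catch back 0 [306.1  240.87]
catch back 9 [304.14 242.78]
front L [-72.1 -23.4  16. ]
front R [-72.2  29.6  16. ]
tail L [ 79.5 -24.2  16. ]
tail R [79.6 30.  16. ]
ledge L far [-95.2 -26.8  16. ]
red L [ 74.4 -13.8  25. ]
red back [108.   2.  25.]
red back low [114.7   2.   16. ]
```

```bash
python3 - <<'E'
from h import *
from rig import eyes,order
a=cv2.imread("pics/scene0.png");b=cv2.imread("pics/s15.png")
for n,(r0,r1,c0,c1) in dict(mouse=(145,172,240,278),driver=(200,235,145,200),module=(230,268,185,230),block=(262,296,402,442)).items():
    t=a[r0:r1,c0:c1]; res=cv2.matchTemplate(b[r0-8:r1+8,c0-8:c1+8],t,cv2.TM_CCOEFF_NORMED); _,v,_,l=cv2.minMaxLoc(res); print(n,l[0]-8,l[1]-8,round(v,2))
state(); print(order.finish_job())
E
```

```text
mouse 0 0 0.87
driver 0 0 1.0
module 0 0 1.0
block 0 0 1.0
t 25.15 pos [491.5 145.9 210.5] az 171.87 ztool [ 0.0035  0.002  -1.    ] q [ 0.06  0.3   1.57  0.    1.27 -1.37] F [ 0.5 -0.9 -1. ] w 65.3
the job is handed in; nothing more can be done
None
```

I drew the cover out from under the shelf, laid it flat on the mat and let go. I then took it again by its finger grip, hooked the lip under the ledge at 25° tail-up, and pivoted it down into the bay. The job was handed in at about 25 s; `finish_job` gives no verdict.

**Last checks:**
- **Cover:** it looks flush in the bay. When I pressed it home it stopped moving at 37 N, with its estimated position about 1 mm from home.
- **Catch:** it sits where it was when closed, to about 0.01 px in the scene camera (fully back would be about 2.7 px).
- **Loose parts:** the mouse, screwdriver, module and block show no shift in the scene image. The mouse match is weaker (0.87, probably because a shadow moved).
- **Arm:** it was clear of everything, with only noise-level force.

**Disagreements:**
- **Bay position:** the top and wrist cameras differed by about 3 mm in x. I settled it by feel at the ledge, so the final x is good to about 1–2 mm.
- **Wrist camera:** it put the seated cover about 3–4 mm off in x and y. That is close to the camera's own offset, and I gave more weight to the contact readings and the catch.

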